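# Slide the treat canister into its anti-tip dock

### The arm

A 6-joint arm with a two-finger parallel gripper is mounted at the origin on the work surface. World frame = base frame: x ahead of the robot, y to its left, z up, the work surface at z = 0. Lengths are in m, angles in rad, forces in N, time in s.
With the tool pointing down it reaches from about 0.3 to 1 m from the base axis. Payload 5.1 kg.
Tool frame: the origin (TCP) lies midway between the tips of the shut fingers; the grasp point (between the pads) lies 19 mm behind it; z points along the fingers, y is the line along which they close (so a half turn about z gives the same grasp; the last joint's range is limited). The gripper opens to 95 mm and grips with 3 to 60 N. Pads are 20 mm wide; open, the fingers measure 119 mm over their backs; the gripper's body (75 mm by 180 mm) begins 59 mm behind the grasp point.
Start: joints at [-1.315, 0.124, 1.65, -0, 1.367, -0.083], TCP at [0.216, -0.613, 0.215] pointing down, gripper open.
Joint ranges: [-2.61, 2.61], [-1.02, 2.33], [0.03, 2.71], [-1.35, 4.49], [0.32, 2.68], [-2.91, 2.91]. Speed limits (rad/s): [2.57, 2.57, 3.14, 3.14, 3.14, 3.14].

### API

Orientations are given as a unit quaternion [w, x, y, z].
In Python, from station import state, get_image, job_done, search_frame, silhouettes, place_of gives the robot as it stands.
- The arm moves only by the tool servo_tool, never from a script. Its argument "plan" is a list of rows, each a list of 7 numbers: the shift along the tool's x, y, z in m, then the turn, a rotation vector about the tool's x, y, z in rad, then the opening, from -1 (shut) to 1 (fully open). A call has 1 to 12 rows; each row is the pose to reach, as a shift and turn from the pose commanded when the call began, along the tool's axes at that moment; what a row does not reach only later rows make up. A row lasts 1/12 s, in which the tool goes at most 41.7 mm and 7.16 degrees, less where a joint would pass 70% of its speed; a pose out of reach is approached as far as the arm can. A call with a gripper value outside its range is refused whole. The fingers move at their own pace and stop on an object; "grip_force" is the grip in N (left out, the last holds). Time passes only in rows, so rows that repeat a pose let the fingers close. It gives the time, the measured TCP pose, the force, the opening and the grip force at its end, in the units of the state.
- state(): the state, without advancing time (a new reading comes with each control period).
- get_image(name): name is "scene" or "side" or "wrist"; returns a dict with "image" (400x640x3 uint8, blue, green, red), "vfov" (degrees; the focal length in pixels is half the picture's height over the tangent of half this angle, whatever the lens; pixels are square), "cx", "cy" (the principal point, pixels), "world_to_cam" (4x4, takes a point from world to camera coordinates). Camera axes: x right, y down, z forward; pixel columns grow to the right and rows downward; lengths in m; the calibration is good to about 2 mm. A picture is of the moment at which its call begins. There is no depth.
- job_done(): hands the job in; it is judged then, once.
Trained networks look in a picture, given as the dict that the camera call returned (one of the last four; its "shot" number tells which), for a name from the list of things; names that differ only in an ending like _2 or _b are one class to them, and where a whole thing is asked for, a point or a joint stands for the part that bears it (a point fixed in the world has none). Each returns a list of dicts, best first, with "p" (0 to 1); they miss things now and then, are a little off and sometimes report something else, mostly with a low value. They report only what shows in the picture. A call takes as long as a camera call. They do not tell look-alikes from the thing itself.
- search_frame(picture, label): "box" ([left, top, right, bottom] in pixels, round what is visible of it).
- silhouettes(picture, label): "region" (400x640 bool, what is visible of it) and "box" ([left, top, right, bottom] in pixels, round what is visible of it).
- place_of(picture, label): "location" ([column, row] in pixels: a listed point, or the origin of a listed thing).
The state is a dict: "t": time; "joint_positions": joint angles; "qvel": joint speeds; "joint_efforts": joint torques, N m; "tcp_pos": TCP position; "orientation": TCP orientation; "wrist_force": force on the tool from outside, world axes, zero at the start; "torque": the same for the moment, N m; "opening": finger opening in m; "gripper_force": force on a finger pad.
Only numpy, scipy, OpenCV 4.12 (cv2) and the standard library are available. Lean on these libraries where they do the work, as an engineer would, in place of code of your own. Each camera call takes 0.05 s, during which the arm holds its last target. There are 200 camera calls.

### The job

Put the green treat canister into the white anti-tip dock: bring it down in front of the dock's open end, slide its wide foot in under the two lips, and push it along until it is fully home against the dark end stop, standing upright; then let go. Leave the blue canister and the steel bowl where they are.

Things in the scene. Friction and masses are not known exactly. Their poses are not given: they have to be found in the camera images.
- green_mid (a point): Centre, half-way up, of the loose, upright green treat canister, 105 mm tall (this point is 52.5 mm above its underside). From below: round flat foot 84 mm across, 8 mm thick; round body 46 mm across up to 72 mm; darker twist cap 48 mm across from 72 to 105 mm (does not turn; good to grip). z is up, yaw means nothing. About 0.24 kg.
- dock_home (a point): Table point under the foot's centre when fully home in the fixed white dock. x: along track, from open end (x=-108 mm) to face of dark stop (x=+42, 30 tall); z up. Floor: bare table. Side walls at y=+-48 (10 thick, 22 tall); lips 4 thick over y=30 to 48 each side, undersides 18 up: foot has 6 mm spare each side, 10 above. Guides 18 tall flare from the open end to y=+-75 at x=-142.
- blue_mid (a point): Centre, half-way up, of the blue canister: the same shape and size as the green one, standing loose on the table. Not to be moved.
- bowl_rim (a point): Centre of the mouth of the loose steel pet bowl, 48 mm above the table; the mouth is 150 mm in diameter. A loose orange ball 54 mm in diameter lies in the bowl. Not to be moved. (A grey grooming brush also lies on the table, beyond the dock from the robot.)
Not all that is in view belongs to the job. There is more than one size of the part that bears green_mid; the job needs the largest.

How it is judged:
By the outcome, as a careful person would: the job done as asked, in the order asked, and still so for the second after the job is handed in, with the robot touching nothing.
It also fails if it takes over 38 s, if anything falls off the work surface, if the arm or the gripper's body presses on something with over 40 N, if the wrist force passes 120 N, or if a joint passes its speed limit or range.

## Working session

There is one attempt and no reset: what is moved stays moved. The work goes in short steps, Python scripts to look and compute and a tool call to move; the robot and the scene stay as the last step left them, time stands still between calls to the robot, and variables do not carry over. Pictures are saved under pics/ and viewed, at most 10 in all, crops included, and the job is handed in when it is done.

Besides the shell and the picture viewer there is one more tool, called after ">>>" by a JSON object that holds its "method" and its "body". servo_tool: Moves the arm, as the interface text tells. Its arguments: {"type":"object","properties":{"plan":{"type":"array"},"grip_force":{"type":"number"}},"required":["plan"]}

```bash
mkdir -p pics
cat > h.py <<'E'
import numpy as np, cv2
from station import *
def ray(im,px):
    f=200/np.tan(np.radians(im["vfov"])/2); M=np.array(im["world_to_cam"]); R=M[:3,:3]
    d=R.T@np.array([(px[0]-im["cx"])/f,(px[1]-im["cy"])/f,1]); o=-R.T@M[:3,3]
    return o,d
def atz(im,px,z):
    o,d=ray(im,px); return o+d*(z-o[2])/d[2]
def proj(im,p):
    f=200/np.tan(np.radians(im["vfov"])/2); c=(np.array(im["world_to_cam"])@np.r_[p,1])[:3]
    return c[:2]/c[2]*f+[im["cx"],im["cy"]]
E
python3 - <<'E'
from h import *
ims={n:get_image(n) for n in("scene","side")}
Z=dict(green_mid=.0525,dock_home=0,blue_mid=.0525,bowl_rim=.048)
for n,im in ims.items():
    cv2.imwrite(f"pics/{n}0.png",im["image"])
    for l in Z:
        for r in place_of(im,l)[:4]:
            print(n,l,round(r["p"],2),np.round(r["location"]),atz(im,r["location"],Z[l]).round(3))
print(state())
E
```

```text
scene green_mid 0.78 [259. 261.] [ 0.685 -0.311  0.052]
scene green_mid 0.74 [301. 220.] [ 0.667 -0.169  0.052]
scene green_mid 0.65 [326. 271.] [ 0.805 -0.23   0.052]
scene dock_home 0.94 [355. 131.] [0.505 0.213 0.   ]
scene blue_mid 0.59 [232. 181.] [ 0.451 -0.199  0.052]
scene bowl_rim 0.9 [172. 238.] [ 0.491 -0.406  0.048]
side green_mid 0.95 [287. 158.] [ 0.789 -0.204  0.052]
side green_mid 0.6 [330. 178.] [ 0.656 -0.175  0.052]
side dock_home 0.97 [329. 338.] [0.505 0.203 0.   ]
side blue_mid 0.84 [413. 193.] [ 0.453 -0.204  0.052]
side bowl_rim 0.92 [414. 140.] [ 0.507 -0.419  0.048]
{'t': 0.5, 'joint_positions': array([-1.31460159e+00,  1.23833230e-01,  1.65035537e+00, -3.06901972e-05,
        1.36748406e+00, -8.25916952e-02]), 'qvel': array([-2.43548363e-05, -5.17758647e-04,  8.67851160e-04,  1.17739515e-03,
       -2.01768072e-04, -1.85086254e-04]), 'joint_efforts': array([ 4.19178633e-06, -4.17087936e+01, -3.59800923e+01,  7.73884356e-02,
        4.37388662e-02, -3.42512749e-05]), 'tcp_pos': array([ 0.21598364, -0.61303142,  0.21460191]), 'orientation': array([-3.85515034e-05,  9.85686719e-01,  1.68587338e-01, -1.84404690e-05]), 'wrist_force': array([-0.70758695,  0.71401645,  0.13360419]), 'torque': array([0.00261718, 0.06425292, 0.06481657]), 'gripper_force': 0.0, 'opening': 0.09501784392558016}
```

View pics/scene0.png

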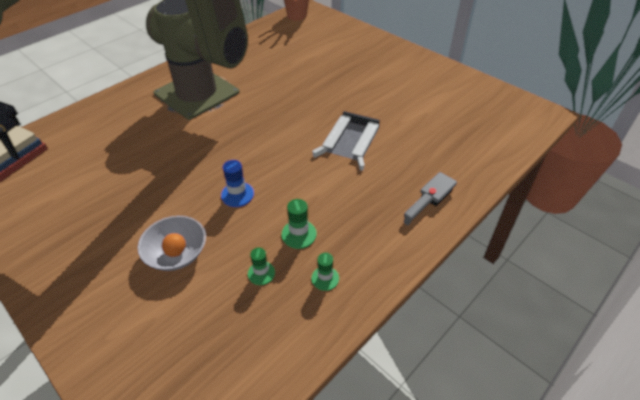

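View pics/side0.png

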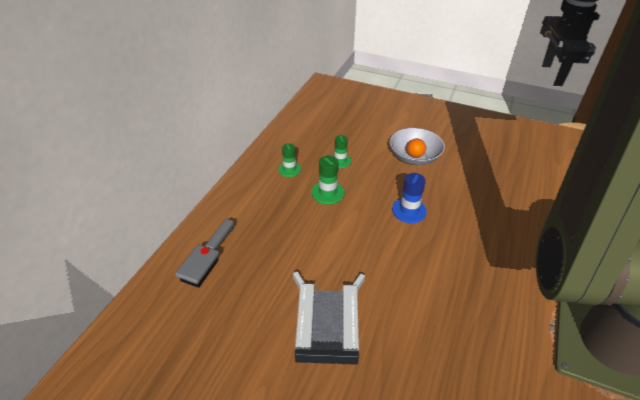

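Candidates for the green canister are the large one at scene (298,222) / side (328,180), and two smaller ones at scene (259,263) and (325,271). The blue one at (235,183) has the wrong colour. I choose the large one. The dock is open toward the canisters, and its dark stop is at side (327,355).

Run:
```python
from h import *
a=get_image("scene");b=get_image("side")
A=[]
for im,r0,c0 in((a,(190,290),(230,350)),(b,(265,365),(280,380))):
    c=im["image"][r0[0]:r0[1],c0[0]:c0[1]]; A.append(cv2.resize(c,None,fx=4 if im is b else 3.3334,fy=4,interpolation=cv2.INTER_CUBIC))
cv2.imwrite("pics/c1.png",np.hstack(A)); print(A[0].shape,A[1].shape)
def tri(l1,l2):
    (o1,d1),(o2,d2)=ray(a,l1),ray(b,l2)
    s=np.linalg.lstsq(np.c_[d1,-d2],o2-o1,rcond=None)[0]
    p,q=o1+d1*s[0],o2+d2*s[1]; return ((p+q)/2).round(4),np.linalg.norm(p-q).round(4)
pa=[r for r in place_of(a,"green_mid") if abs(r["location"][0]-298)<15][0]["location"]
pb=[r for r in place_of(b,"green_mid") if abs(r["location"][0]-328)<10][0]["location"]
print("green",tri(pa,pb),pa,pb)
for l in("dock_home","blue_mid","bowl_rim"):
    x,y=place_of(a,l)[0]["location"],place_of(b,l)[0]["location"]; print(l,tri(x,y))
for im in(a,b):
  for r in silhouettes(im,"green_mid")[:4]:print(r["box"],r["p"])
# foot of big green: green bright extents -> atz
H=cv2.cvtColor(b["image"],cv2.COLOR_BGR2HSV)
```

```text
(400, 400, 3) (400, 400, 3)
green (array([ 0.662 , -0.169 ,  0.0536]), np.float64(0.003)) [298.4, 218.5] [326.5, 179.0]
dock_home (array([ 0.5113,  0.201 , -0.0086]), np.float64(0.0113))
blue_mid (array([ 0.4585, -0.1956,  0.0642]), np.float64(0.002))
bowl_rim (array([ 0.4963, -0.2474,  0.1445]), np.float64(0.0544))
[282.7, 200.5, 316.9, 248.4] 0.95
[246.6, 245.5, 276.8, 285.4] 0.87
[310.9, 252.8, 341.0, 289.6] 0.68
[277.5, 143.7, 302.0, 180.8] 0.78
[336.4, 130.7, 350.4, 168.8] 0.62
```

View pics/c1.png

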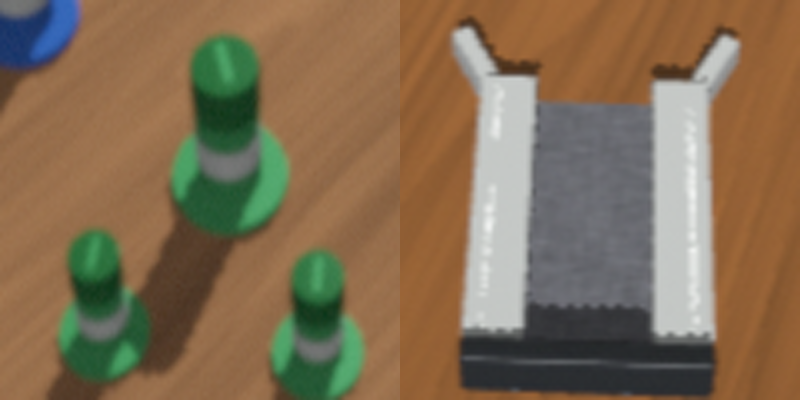

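The crop confirms the choice: the canister at scene (298,222) is clearly the largest of the three. The dock lip corners are sharp in the side view, so I'll fit the dock pose from them.

Run:
```python
from h import *
b=get_image("side"); a=get_image("scene")
pts=[((537,75),-.108,-.030),((482,73),-.108,-.058),((652,82),-.108,.030),((712,82),-.108,.058),((525,332),.042,-.03),((652,337),.042,.03),((462,332),.042,-.058),((715,337),.042,.058)]
W=np.array([atz(b,(280+(u-400)/4-.4,265+v/4-.4),.022)[:2] for (u,v),_,_ in pts]); D=np.array([[x,y] for _,x,y in pts])
wc,dc=W.mean(0),D.mean(0)
U,S,V=np.linalg.svd((D-dc).T@(W-wc)); R=V.T@np.diag([1,np.linalg.det(V.T@U.T)])@U.T
t=wc-R@dc; print("dock",t,np.arctan2(R[1,0],R[0,0]),"res",((W-(D@R.T+t))*1000).round(1).tolist())
for x,y,z in[(-.108,.03,.022),(-.108,-.03,.022),(.042,-.058,.03),(.042,.058,.03),(0,0,0)]:
    p=np.r_[R@[x,y]+t,z]; print(proj(a,p).round(1),proj(b,p).round(1))
```

```text
dock [0.50976558 0.19966004] 1.9353554137701274 res [[-0.7, 2.5], [-0.3, 2.5], [-0.7, 4.6], [-2.9, 2.4], [0.4, -3.4], [1.9, -2.6], [0.8, -2.0], [1.5, -4.0]]
[330.2 148.2] [343.1 283.3]
[350.4 153.8] [314.  282.3]
[377.6 122.6] [294.9 346.5]
[340.7 113.3] [358.7 348.8]
[353.5 134.1] [327.  335.5]
```

>>> {"method": "servo_tool", "body": {"plan": [[0.03, -0.014, 0, 0, 0, 0, 1], [0.066, -0.032, 0, 0, 0, 0, 1], [0.102, -0.049, 0, 0, 0, 0, 1], [0.138, -0.066, 0, 0, 0, 0, 1], [0.174, -0.083, 0, 0, 0, 0, 1], [0.21, -0.1, 0, 0, 0, 0, 1], [0.246, -0.117, 0, 0, 0, 0, 1], [0.282, -0.134, 0, 0, 0, 0, 1], [0.318, -0.151, 0, 0, 0, 0, 1], [0.354, -0.168, 0, 0, 0, 0, 1], [0.39, -0.186, 0, 0, 0, 0, 1], [0.42, -0.2, 0, 0, 0, 0, 1]]}}

```text
t: 2.2
tcp_pos: [0.5472, -0.2825, 0.2149]
orientation: [-0.0, 0.986, 0.169, 0.0]
wrist_force: [1.0, -1.1, -0.4]
opening: 0.095
gripper_force: 0.0
```

>>> {"method": "servo_tool", "body": {"plan": [[0.034, -0.016, 0, 0, 0, 0, 1], [0.07, -0.033, 0, 0, 0, 0, 1], [0.105, -0.05, 0, 0, 0, 0, 1], [0.13, -0.062, 0, 0, 0, 0, 1], [0.148, -0.07, 0, 0, 0, 0, 1], [0.148, -0.07, 0, 0, 0, 0, 1], [0.148, -0.07, 0, 0, 0, 0, 1]]}}

```text
t: 2.78
tcp_pos: [0.6623, -0.1689, 0.2143]
orientation: [0.0, 0.986, 0.17, -0.0]
wrist_force: [-0.5, -1.1, 1.7]
opening: 0.0953
gripper_force: 0.0
```

Run:
```python
from h import *
s=state(); print(s["t"],s["tcp_pos"],s["orientation"],s["joint_positions"])
for n in("wrist",):
    im=get_image(n); cv2.imwrite(f"pics/{n}1.png",im["image"])
    for l,z in(("green_mid",.0525),):
        for r in place_of(im,l): print(n,r["p"],r["location"],atz(im,r["location"],z).round(4))
        for r in silhouettes(im,l):
            x0,y0,x1,y1=r["box"]; print(r["box"],r["p"])
```

```text
2.7833 [ 0.66226667 -0.16889104  0.21431482] [ 4.62307454e-05  9.85528446e-01  1.69509679e-01 -3.85819166e-04] [-3.28009272e-01  1.96431466e-01  1.56940635e+00 -4.58675872e-04
  1.37638845e+00  9.02211528e-01]
wrist 0.59 [445.5, 202.1] [ 0.6857 -0.3048  0.0525]
[412.4, 169.7, 480.3, 227.9] 0.89
[378.3, 47.9, 443.4, 107.6] 0.89
[291.8, 137.3, 364.0, 217.8] 0.86
```

View pics/wrist1.png

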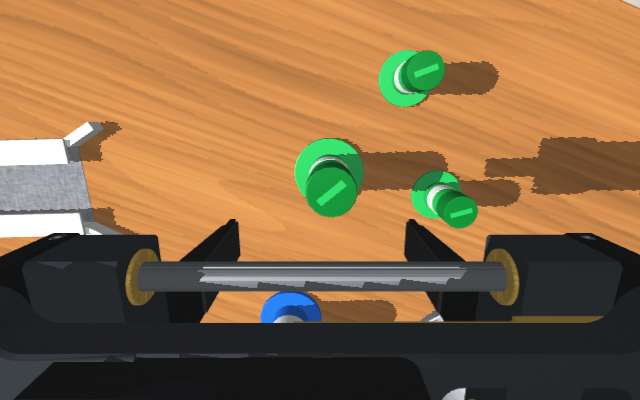

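The wrist view shows the large green canister with its cap top at about (331,192) and its foot centred at about (329,172). The small ones are at (412,75) and (440,200), and the blue one is at (291,308). The dock's open end is at the left edge.

Run:
```python
from h import *
im=get_image("wrist"); I=im["image"]; H=cv2.cvtColor(I,cv2.COLOR_BGR2HSV)
g=cv2.inRange(H,(45,100,40),(80,255,255)); g[:, :285]=0; g[:,370:]=0; g[:130]=0; g[222:]=0
bright=g*(H[...,2]>185)
def circ(mask,z):
    c=max(cv2.findContours(mask,0,1)[0],key=cv2.contourArea)[:,0]; return c
# cap: dark green circle
dark=((g>0)&(H[...,2]<185)).astype(np.uint8)*255
c=circ(cv2.morphologyEx(dark,cv2.MORPH_CLOSE,np.ones((9,9))),0); 
(x,y),r=cv2.minEnclosingCircle(c); print("cap",x,y,r,cv2.boundingRect(c),atz(im,(x,y),.105))
c=circ(bright,0); h=c[c[:,1]<172]
P=np.array([atz(im,q,.008)[:2] for q in h.astype(float)])
A=np.c_[2*P,np.ones(len(P))]; s=np.linalg.lstsq(A,(P**2).sum(1),rcond=None)[0]
print("foot",s[:2],np.sqrt(s[2]+s[:2]@s[:2]))
# dock corners
R=np.array([[-.3565,-.9343],[.9343,-.3565]])
for d in[(-.108,.03,.022),(-.108,-.03,.022),(-.108,.058,.022),(-.108,-.058,.022),(-.142,.075,.018),(-.142,-.075,.018)]:
    print(d,proj(im,np.r_[R@d[:2]+[.5098,.1997],d[2]]).round(1))
```

```text
cap 334.7886962890625 178.42262268066406 37.806190490722656 (304, 143, 58, 73) [ 0.67811088 -0.17806609  0.105     ]
foot [ 0.67815275 -0.1681642 ] 0.02710135118474573
(-0.108, 0.03, 0.022) [ 79.3 214.1]
(-0.108, -0.03, 0.022) [ 68.1 164.6]
(-0.108, 0.058, 0.022) [ 84.2 235.9]
(-0.108, -0.058, 0.022) [ 62.6 140.1]
(-0.142, 0.075, 0.018) [116.4 246.8]
(-0.142, -0.075, 0.018) [ 91.9 123.9]
```

Run:
```python
from h import *
im=get_image("wrist"); I=im["image"]
print("cap",atz(im,(331.5,191.5),.105)); 
print("footL/R/top",atz(im,(295,172),.008),atz(im,(364,172),.008),atz(im,(329,137.5),.008))
c=atz(im,(331.5,191.5),.105)
for p in([c[0],c[1],.105],[c[0],c[1],.004]):print(proj(im,p))
h=[cv2.resize(I[120:260,0:140],None,fx=4,fy=4,interpolation=2),cv2.resize(I[130:224,285:375],(560,560)) ]
print(0); cv2.imwrite("pics/c2.png",cv2.resize(np.hstack(h),(800,400)))
```

```text
cap [ 0.66566221 -0.17954042  0.105     ]
footL/R/top [ 0.65249845 -0.1404911   0.008     ] [ 0.6801727  -0.21913899  0.008     ] [ 0.70485979 -0.16537171  0.008     ]
[331.5 191.5]
[329.02453611 171.85713372]
0
```

View pics/c2.png

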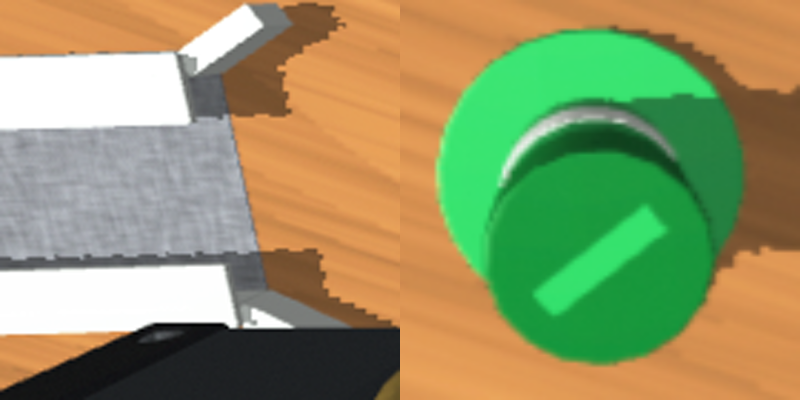

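The canister is at about (0.666, -0.178). The dock fit agrees with the wrist view to within 2 mm. I'll shift about 10 mm along tool y, descend 144 mm and grip.

>>> {"method": "servo_tool", "body": {"plan": [[0, 0.005, 0.015, 0, 0, 0, 1], [0, 0.01, 0.04, 0, 0, 0, 1], [0, 0.01, 0.065, 0, 0, 0, 1], [0, 0.01, 0.09, 0, 0, 0, 1], [0, 0.01, 0.112, 0, 0, 0, 1], [0, 0.01, 0.13, 0, 0, 0, 1], [0, 0.01, 0.14, 0, 0, 0, 1], [0, 0.01, 0.144, 0, 0, 0, 1], [0, 0.01, 0.144, 0, 0, 0, 1]], "grip_force": 25}}

```text
t: 3.78
tcp_pos: [0.6644, -0.1793, 0.0692]
orientation: [-0.001, 0.986, 0.168, -0.001]
wrist_force: [0.7, -0.2, -0.4]
opening: 0.0952
gripper_force: 0.0
```

>>> {"method": "servo_tool", "body": {"plan": [[0, 0, 0, 0, 0, 0, -1], [0, 0, 0, 0, 0, 0, -1], [0, 0, 0, 0, 0, 0, -1], [0, 0, 0, 0, 0, 0, -1], [0, 0, 0, 0, 0, 0, -1], [0, 0, 0, 0, 0, 0, -1], [0, 0, 0, 0, 0, 0, -1], [0, 0, 0, 0, 0, 0, -1]]}}

```text
t: 4.45
tcp_pos: [0.6652, -0.1786, 0.0708]
orientation: [-0.001, 0.986, 0.169, -0.0]
wrist_force: [1.0, 0.3, -1.3]
opening: 0.0477
gripper_force: 25.1
```

Run:
```python
from h import *
s=state(); print(s["tcp_pos"],s["orientation"],s["wrist_force"],s["opening"],s["gripper_force"])
```

```text
[ 0.66523335 -0.17857213  0.07084955] [-5.54900861e-04  9.85700323e-01  1.68506864e-01 -5.42651449e-05] [ 1.00735811  0.32179005 -1.31704083] 0.04769788867159718 25.057180523872375
```

>>> {"method": "servo_tool", "body": {"plan": [[0, 0, -0.012, 0, 0, 0, -1], [0, 0, -0.028, 0, 0, 0, -1], [-0.001, -0.012, -0.035, 0, 0, 0, -1], [-0.003, -0.035, -0.035, 0, 0, 0, -1], [-0.005, -0.065, -0.035, 0, 0, 0, -1], [-0.007, -0.095, -0.035, 0, 0, 0, -1], [-0.009, -0.125, -0.035, 0, 0, 0, -1], [-0.011, -0.155, -0.035, 0, 0, 0, -1], [-0.013, -0.18, -0.035, 0, 0, 0, -1], [-0.014, -0.198, -0.035, 0, 0, 0, -1], [-0.015, -0.208, -0.035, 0, 0, 0, -1], [-0.015, -0.208, -0.035, 0, 0, 0, -1]]}}

```text
t: 5.45
tcp_pos: [0.5809, 0.0141, 0.1058]
orientation: [-0.0, 0.985, 0.17, -0.0]
wrist_force: [-0.2, -0.0, -2.1]
opening: 0.0477
gripper_force: 25.0
```

Run:
```python
from h import *
s=state(); print(s["t"],s["tcp_pos"],s["orientation"],s["wrist_force"],s["opening"])
b=get_image("side");w=get_image("wrist")
z=cv2.resize(b["image"][200:370,240:410],(400,400),interpolation=2)
cv2.imwrite("pics/c3.png",np.hstack([z,cv2.resize(w["image"][:250],(400,156)).repeat(1,0) if 0 else cv2.resize(w["image"][40:240,100:500],(400,400))]))
print("foot pred",proj(b,[*s["tcp_pos"][:2],s["tcp_pos"][2]-.0708]),"cap",proj(b,[*s["tcp_pos"][:2],s["tcp_pos"][2]+.034]))
```

```text
5.45 [0.58091522 0.01407866 0.10579455] [-1.89930992e-04  9.85475038e-01  1.69820194e-01 -1.21851240e-04] [-0.21479093 -0.01809303 -2.05697308] 0.04774190080760904
foot pred [329.45317162 245.32017063] cap [330.57765034 211.38362439]
```

View pics/c3.png

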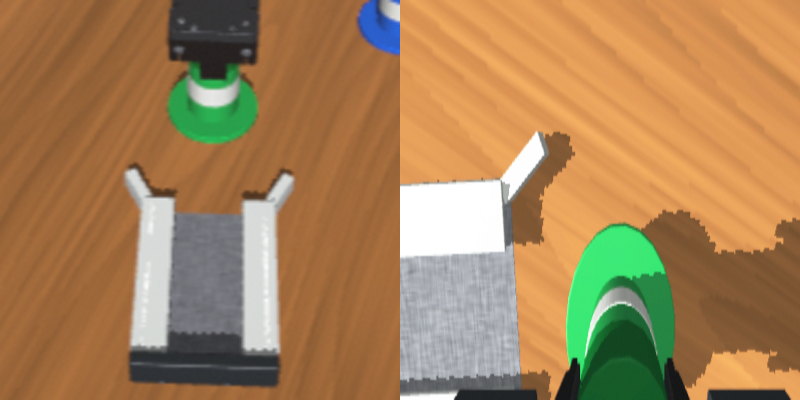

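The side view shows the held foot centred at about (330.7, 245), in line with the dock mouth. I'll quantify the lateral offset.

Run:
```python
from h import *
b=get_image("side"); I=b["image"].astype(int)
m=((I[...,1]>I[...,2]+40)&(I[...,1]>I[...,0]+30)).astype(np.uint8); m[:225]=0;m[275:]=0;m[:,:290]=0;m[:,370:]=0
n,_,st,_=cv2.connectedComponentsWithStats(m); k=1+st[1:,4].argmax(); x,y,w,h=st[k][:4]; print(st[k])
cx=x+(w-1)/2
rows=[r for r in range(y,y+h)]; wd=[np.ptp(np.where(m[r])[0]) for r in rows]; r=rows[int(np.argmax(wd))]; print(cx,r,max(wd))
p=atz(b,(cx,r),.043); print(p)
th=1.9354; d=p[:2]-[.5103,.1998]; print("along",d@[np.cos(th),np.sin(th)],"lat",d@[-np.sin(th),np.cos(th)])
t=state()["tcp_pos"][:2]-[.5103,.1998];print("tcp along",t@[np.cos(th),np.sin(th)],"lat",t@[-np.sin(th),np.cos(th)])
```

```text
[311 226  38  34 771]
329.5 242 37
[0.5819562  0.01170801 0.043     ]
along -0.20127889464345927 lat 0.00012377660775833373
tcp along -0.20156915506848405 lat -0.00027305292693445256
```

>>> {"method": "servo_tool", "body": {"plan": [[0, 0, 0.012, 0, 0, 0, -1], [0, 0, 0.024, 0, 0, 0, -1], [0, 0, 0.031, 0, 0, 0, -1], [0, 0, 0.033, 0, 0, 0, -1], [0, -0.008, 0.033, 0, 0, 0, -1], [-0.001, -0.024, 0.033, 0, 0, 0, -1], [-0.001, -0.04, 0.033, 0, 0, 0, -1], [-0.001, -0.056, 0.033, 0, 0, 0, -1], [-0.002, -0.07, 0.033, 0, 0, 0, -1], [-0.002, -0.078, 0.033, 0, 0, 0, -1], [-0.002, -0.08, 0.033, 0, 0, 0, -1]]}}

```text
t: 6.52
tcp_pos: [0.553, 0.0882, 0.0726]
orientation: [-0.0, 0.986, 0.169, -0.0]
wrist_force: [-0.2, 1.1, -2.9]
opening: 0.0478
gripper_force: 25.0
```

>>> {"method": "servo_tool", "body": {"plan": [[0, -0.008, 0, 0, 0, 0, -1], [-0.001, -0.02, 0, 0, 0, 0, -1], [-0.001, -0.032, 0, 0, 0, 0, -1], [-0.001, -0.044, 0, 0, 0, 0, -1], [-0.001, -0.056, 0, 0, 0, 0, -1], [-0.002, -0.068, 0, 0, 0, 0, -1], [-0.002, -0.08, 0, 0, 0, 0, -1], [-0.002, -0.09, 0, 0, 0, 0, -1], [-0.002, -0.098, 0, 0, 0, 0, -1], [-0.002, -0.1, 0, 0, 0, 0, -1]]}}

```text
t: 7.35
tcp_pos: [0.5179, 0.1819, 0.0727]
orientation: [-0.0, 0.986, 0.169, -0.0]
wrist_force: [-0.9, -0.5, -1.8]
opening: 0.0479
gripper_force: 25.0
```

>>> {"method": "servo_tool", "body": {"plan": [[0, -0.003, 0.001, 0, 0, 0, -1], [0, -0.006, 0.0015, 0, 0, 0, -1], [0, -0.009, 0.0015, 0, 0, 0, -1], [0, -0.012, 0.0015, 0, 0, 0, -1], [0, -0.014, 0.0015, 0, 0, 0, -1], [0, -0.016, 0.0015, 0, 0, 0, -1], [0, -0.016, 0.0015, 0, 0, 0, -1]]}}

```text
t: 7.93
tcp_pos: [0.5131, 0.1959, 0.0712]
orientation: [-0.0, 0.986, 0.169, -0.0]
wrist_force: [-0.2, -1.0, -1.3]
opening: 0.0479
gripper_force: 25.0
```

>>> {"method": "servo_tool", "body": {"plan": [[0, -0.001, 0, 0, 0, 0, -1], [0, -0.002, 0, 0, 0, 0, -1], [0, -0.003, 0, 0, 0, 0, -1], [0, -0.003, 0, 0, 0, 0, -1]]}}

```text
t: 8.27
tcp_pos: [0.5121, 0.1986, 0.0712]
orientation: [-0.0, 0.986, 0.169, -0.0]
wrist_force: [-0.2, -1.0, -1.0]
opening: 0.0479
gripper_force: 25.0
```

Nominal home is about 1 mm away and there is no contact force yet, so I'll creep on.

>>> {"method": "servo_tool", "body": {"plan": [[0, -0.001, 0, 0, 0, 0, -1], [0, -0.002, 0, 0, 0, 0, -1], [0, -0.003, 0, 0, 0, 0, -1], [0, -0.003, 0, 0, 0, 0, -1]]}}

```text
t: 8.6
tcp_pos: [0.511, 0.2015, 0.0712]
orientation: [-0.0, 0.986, 0.169, -0.0]
wrist_force: [0.1, 0.4, -1.9]
opening: 0.0479
gripper_force: 25.0
```

>>> {"method": "servo_tool", "body": {"plan": [[0, -0.001, 0, 0, 0, 0, -1], [0, -0.002, 0, 0, 0, 0, -1], [0, -0.003, 0, 0, 0, 0, -1], [0, -0.003, 0, 0, 0, 0, -1]]}}

```text
t: 8.93
tcp_pos: [0.511, 0.2024, 0.0715]
orientation: [0.002, 0.986, 0.169, 0.001]
wrist_force: [1.4, -7.2, -0.1]
opening: 0.0474
gripper_force: 25.0
```

>>> {"method": "servo_tool", "body": {"plan": [[0, 0.001, 0.0005, 0, 0, 0, -1], [0, 0.0012, 0.001, 0, 0, 0, -1], [0, 0.0012, 0.001, 0, 0, 0, -1]]}}

```text
t: 9.18
tcp_pos: [0.5112, 0.2022, 0.0707]
orientation: [0.001, 0.986, 0.169, 0.001]
wrist_force: [1.6, -4.7, 0.7]
opening: 0.0478
gripper_force: 25.0
```

>>> {"method": "servo_tool", "body": {"plan": [[0, 0, 0, 0, 0, 0, 1], [0, 0, 0, 0, 0, 0, 1], [0, 0, 0, 0, 0, 0, 1], [0, 0, 0, 0, 0, 0, 1], [0, 0, 0, 0, 0, 0, 1], [0, 0, 0, 0, 0, 0, 1]]}}

```text
t: 9.68
tcp_pos: [0.5104, 0.2033, 0.0701]
orientation: [-0.0, 0.986, 0.169, -0.0]
wrist_force: [-0.4, 0.2, -1.0]
opening: 0.0823
gripper_force: 0.0
```

>>> {"method": "servo_tool", "body": {"plan": [[0, 0, -0.01, 0, 0, 0, 1], [0, 0, -0.025, 0, 0, 0, 1], [0, 0, -0.045, 0, 0, 0, 1], [0, 0, -0.07, 0, 0, 0, 1], [0, 0, -0.1, 0, 0, 0, 1], [0.0, 0, -0.13, 0, 0, 0, 1], [-0.02, 0, -0.15, 0, 0, 0, 1], [-0.05, 0, -0.16, 0, 0, 0, 1], [-0.08, 0, -0.16, 0, 0, 0, 1], [-0.1, 0, -0.16, 0, 0, 0, 1], [-0.1, 0, -0.16, 0, 0, 0, 1]]}}

```text
t: 10.6
tcp_pos: [0.414, 0.1693, 0.2313]
orientation: [-0.0, 0.986, 0.169, 0.001]
wrist_force: [0.3, -0.8, 0.2]
opening: 0.0954
gripper_force: 0.0
```

Run:
```python
from h import *
s=state(); print(s["t"],s["tcp_pos"])
a=get_image("scene");b=get_image("side");w=get_image("wrist")
cv2.imwrite("pics/c4.png",np.hstack([cv2.resize(b["image"][250:370,270:390],(400,400),interpolation=2),cv2.resize(w["image"][0:240,200:440],(400,400),interpolation=2)]))
cv2.imwrite("pics/scene4.png",a["image"])
```

```text
10.6 [0.41400699 0.16925757 0.23131542]
```

View pics/c4.png

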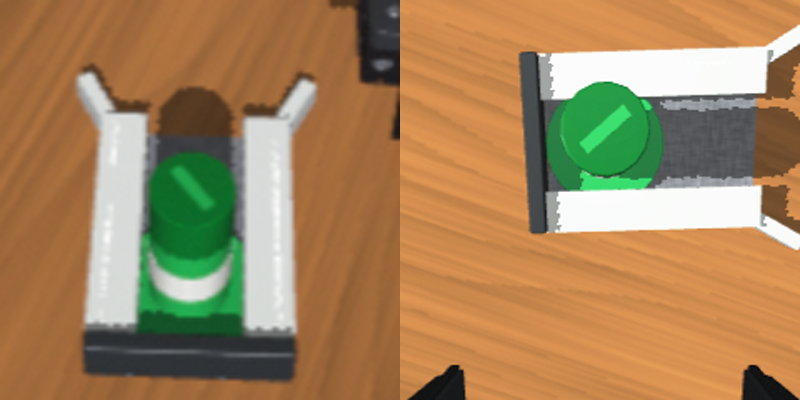

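The canister is upright with its foot under both lips and against the stop. I'll take one close look at the foot/stop contact.

Run:
```python
from h import *
w=get_image("wrist"); r0,c0=25,265
z=cv2.resize(w["image"][r0:r0+120,c0:c0+160],(800,600),interpolation=cv2.INTER_CUBIC)
cv2.imwrite("pics/c5.png",z)
u=np.array([np.cos(1.9354),np.sin(1.9354)]);v=np.array([-u[1],u[0]]);h=np.array([.5103,.1998])
for n,x,y,zz in(("stop top",.042,.02,.03),("stop base",.042,.02,0.),("stop at foot top",.042,0,.008),("foot edge home",.042,0,.008),("cap centre home",0,0,.105)):
    p=proj(w,np.r_[h+x*u+y*v,zz]); print(n,((p-[c0,r0])*5).round(0))
print("place",[ (round(r["p"],2),r["location"],atz(w,r["location"],.0525).round(4)) for r in place_of(w,"green_mid")[:1]], [atz(w,r["location"],0).round(4) for r in place_of(w,"dock_home")[:1]])
```

```text
stop top [110. 412.]
stop base [123. 415.]
stop at foot top [116. 327.]
foot edge home [116. 327.]
cap centre home [296. 280.]
place [] []
```

View pics/c5.png

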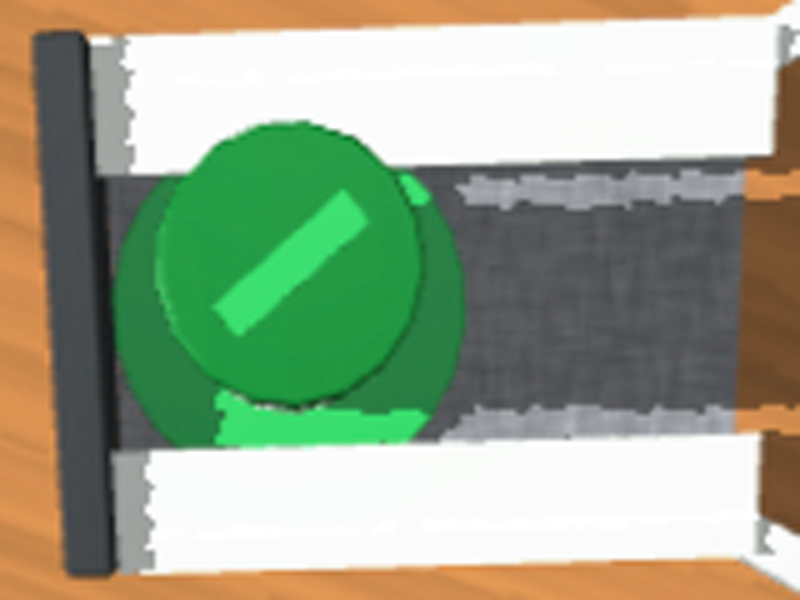

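View pics/scene4.png

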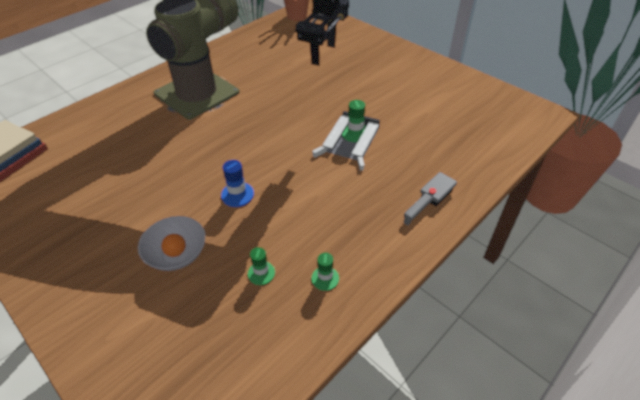

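The close crop shows the foot's edge at x≈113, meeting the stop face, which is predicted at about 114–116. The scene view shows the blue canister (235,183) and the bowl (172,243) unmoved and the arm clear, so I'm handing in.

```bash
python3 -c "
from station import *
print(job_done())"
```

```text
the job is handed in; nothing more can be done
None
```

The large green canister stands upright in the dock, fully home against the dark stop and released; the blue canister and the bowl are where they were, and the job is handed in.

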